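# Count the tester's selector round by feel

### The arm

A 6-joint arm with a two-finger parallel gripper is mounted at the origin on the work surface. World frame = base frame: x ahead of the robot, y to its left, z up, the work surface at z = 0. Lengths are in mm, angles in rad, forces in N, time in s.
With the tool pointing down it reaches from about 425 to 950 mm from the base axis. Payload 3.5 kg.
Tool frame: the origin (TCP) lies at the very end of the fingers, on their centre line; the grasp point (between the pads) lies 19 mm behind it; z points along the fingers, y is the line along which they close (so a half turn about z gives the same grasp; the last joint's range is limited). The gripper opens to 85 mm and grips with 20 to 120 N. Pads are 22 mm wide; open, the fingers measure 114 mm over their backs; the gripper's body (76 mm by 85 mm) begins 54 mm behind the grasp point. The pads swing forward as they close: fully open they stand 13 mm farther back than shut.
Start: joints at [-1.499, 0.286, 1.577, -0, 1.279, -0.15], TCP at [148.516, -658.444, 205.325] pointing down, gripper open.
Joint ranges: [-2.77, 2.77], [-0.9, 2.22], [0.21, 2.48], [-1.53, 4.67], [0.24, 2.81], [-2.84, 2.84]. Speed limits (rad/s): [2.79, 2.79, 3.14, 3.14, 3.14, 3.14].

### API

Orientations are given as a unit quaternion [w, x, y, z].
In Python, from cell import monitor, camera, workorder gives the robot as it stands. The module is installed in compiled form; this text tells all that it offers.
- The arm moves only by the shell command python3 -m handwheel 'ROWS' [FORCE]. ROWS is JSON, one flat list of numbers, 7 for each row, row after row: the closure in counts, from 0 (fully open) to 255 (shut), then the shift along the tool's x, y, z in m, then the turn, a rotation vector about the tool's x, y, z in degrees. A call has 1 to 10 rows; each row shifts and turns the commanded pose from where the row before left it, along the tool's axes as they then stand; what a row does not reach is not made up. A row lasts 1/12 s, in which the tool goes at most 41.7 mm and 7.16 degrees, less where a joint would pass 70% of its speed; a pose out of reach is approached as far as the arm can. A call with a gripper value outside its range is refused whole. The fingers move at their own pace and stop on an object; FORCE is the grip in N (left out, the last holds). Time passes only in rows, so rows that do not move let the fingers close. It gives the time, the measured TCP pose, the force, the opening and the grip force at its end, in the units of the state.
- monitor.read_state(): the state, without advancing time (a new reading comes with each control period).
- camera(name): name is "side" or "top"; returns a dict with "color" (420x560x3 uint8, red, green, blue), "mtx" (3x3 intrinsics, pixels), "k1" (the pictures are not rectified: a ray, as slopes to the right and down, at radius r is drawn at 1 + k1 r^2 times it, then the intrinsics apply), "xyz" and "attitude" of the camera in the world. Camera axes: x right, y up, looking along -z (the intrinsics and any distortion apply to the point x, -y, -z); pixel columns grow to the right and rows downward; lengths in mm; the calibration is good to about 2 mm. A picture is of the moment at which its call begins. There is no depth.
- workorder.close_job(): hands the job in; it is judged then, once.
The state is a dict: "time_s": time; "joint_pos": joint angles; "dq": joint speeds; "effort": joint torques, N m; "tool_pos": TCP position; "orientation": TCP orientation; "force": force on the tool from outside, world axes, zero at the start; "torque": the same for the moment, N m; "width": opening from 0.0 (shut) to 1.0 (fully open); "gripper_force": force on a finger pad.
Only numpy, scipy, OpenCV 4.12 (cv2) and the standard library are available. Lean on these libraries where they do the work, as an engineer would, in place of code of your own. Each camera call takes 0.05 s, during which the arm holds its last target. There are 200 camera calls.

### The job

Lay the portable tester, face up, fully down in the blue-cornered bench cradle and let go of it. Then take its selector knob, turn it anticlockwise all the way back to its first click at the end stop, and from there turn it clockwise exactly four clicks and let go, leaving the tester sitting in the cradle. Leave the flask, the mug and the spanner alone.

Things in the scene. Friction and masses are not known exactly. Their poses are not given: they have to be found in the camera images.
- tester_center (a point): Centre of the loose portable tester lying face up: dark-grey case, orange ends, 170 mm long (x), 62 wide (y), 45 high (z up, out of its face), about 0.5 kg. The +x half has the pale display and the batteries. The knob stands on the face 50 mm from the centre towards -x. Site 22.5 mm above the underside.
- tester_grip (a point): Clear place to grip the tester from above, across its 62 mm width: in the case, 20 mm from its centre towards +x (about at the centre of mass, clear of the knob), 22.5 mm above the underside. Same axes as tester_center.
- dial_axis (a point): On the selector knob's upright turning axis, fixed in the case (axes as tester_center), 17 mm above the face: half-way up the knob's bar. Bar: black, 44 mm long, 16 wide, 4 to 30 mm above the face, on a grey skirt 47 mm across. 8 clicks, 30 degrees apart; a click takes 0.15 to 0.4 Nm to pass, then it snaps on; let go within 8 degrees of a click, it settles there.
- dial_tip (a point): Pointer (white-striped) end of the knob's bar, 22 mm from its axis, 17 mm above the face; not readable while held. The line from dial_axis to it is the pointer direction. Starts 1 to 3 clicks clockwise of the first click; a hard stop stands 3 degrees anticlockwise of the first click. The position marks are worn off, so clicks must be counted from that stop, felt as a moment above 0.6 Nm.
- cradle: Fixed cradle, origin under its middle on the bench, x along its length. An 8 mm base with four blue corner fences, 24 mm high, that leave 178 x 70 mm for the tester and keep it from turning; the long sides are open for 120 mm between fences. The tester lies along it, either way round, its underside 8 mm above the bench when home.
- flask: Bystander: steel flask, 70 mm in diameter, 200 mm tall; origin at the centre of its underside.
- mug: Bystander: blue mug, 76 mm in diameter, 85 mm tall; origin at the centre of its underside.
- spanner: Bystander: steel spanner 180 mm long lying on the bench.
Not all that is in view belongs to the job. What is shaped like the part that bears tester_center but green, red or yellow is not meant.

How it is judged:
By the outcome, as a careful person would: the job done as asked, in the order asked, and still so for the second after the job is handed in, with the robot touching nothing.
It also fails if it takes over 70 s, if anything falls off the work surface, if the arm or the gripper's body presses on something with over 40 N, if the wrist force passes 120 N, or if a joint passes its speed limit or range.

## Working session

There is one attempt and no reset: what is moved stays moved. The work goes in short steps, Python scripts to look and compute and a shell command to move; the robot and the scene stay as the last step left them, time stands still between calls to the robot, and variables do not carry over. Pictures are saved under pics/ and viewed, at most 10 in all, crops included, and the job is handed in when it is done.

```bash
mkdir -p pics
cat > h.py <<'E'
import numpy as np, cv2, json
from cell import monitor, camera, workorder
def save(c,n): cv2.imwrite('pics/'+n,c['color'][:,:,::-1])
E
python3 - <<'E'
from h import *
print(monitor.read_state())
for n in('top','side'):
    c=camera(n); save(c,n+'0.png'); np.save(n+'.npy',c['color'])
    print(n,c['mtx'],c['k1'],c['xyz'],c['attitude'])
E
```

```text
{'time_s': 0.0, 'joint_pos': array([-1.49898754e+00,  2.87180016e-01,  1.57817306e+00,  4.47631793e-06,
        1.27860605e+00, -1.49986025e-01]), 'dq': array([-0.00052926,  0.00038609,  0.00097854,  0.00095983, -0.00029962,
        0.00242093]), 'effort': array([-1.78183545e-03, -4.05984700e+01, -2.92629862e+01, -2.15414011e-04,
        5.82263965e-03,  6.23262167e-06]), 'tool_pos': array([ 148.47422187, -657.73267981,  203.9398186 ]), 'orientation': array([-1.18225025e-03,  9.93856558e-01,  1.10669516e-01,  4.83802516e-05]), 'force': array([-0.57309806, -0.06509741, -0.99337163]), 'torque': array([-0.04200797,  0.0363556 ,  0.04793099]), 'gripper_force': 0.0, 'width': 1.0006299644756866}
top [[496.25568351   0.         287.46902308]
 [  0.         496.25568351 199.22072197]
 [  0.           0.           1.        ]] -0.12169720556530211 [ 345.49419887 -129.75567266 1412.88220601] [ 0.70670618  0.04725342 -0.03157663 -0.70522082]
side [[501.26419966   0.         285.43729065]
 [  0.         501.26419966 201.9963205 ]
 [  0.           0.           1.        ]] -0.1654307632597665 [287.50937805 659.90037425 835.81384549] [-0.09133068 -0.0498032   0.38506757  0.91700671]
```

View pics/top0.png

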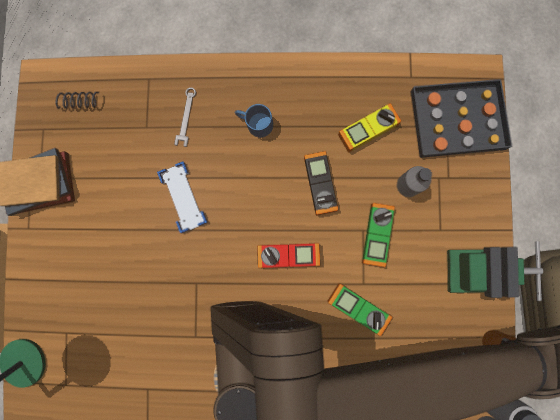

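View pics/side0.png

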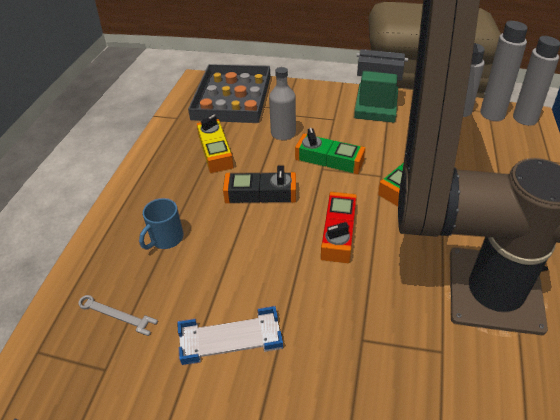

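The top view shows the grey tester at about (321,184), with its display towards image-up and its knob at (324,199). The cradle is at (184,197). The side view shows the tester at (260,187) and the cradle at (230,335).

```bash
cat >> h.py <<'E'
from scipy.spatial.transform import Rotation as R
def ray(c,uv):
    uv=np.array(uv,float).reshape(-1,2); K=c['mtx']
    d=(uv-K[:2,2])/[K[0,0],K[1,1]]; s=d.copy()
    for _ in range(20): s=d/(1+c['k1']*(s**2).sum(1,keepdims=True))
    q=c['attitude']; M=R.from_quat([*q[1:],q[0]])
    return np.array(c['xyz']),M.apply(np.c_[s[:,0],-s[:,1],-np.ones(len(s))])
def plane(c,uv,z):
    o,d=ray(c,uv); return o+d*((z-o[2])/d[:,2])[:,None]
def blobs(c,lo,hi,box,amin=8):
    hsv=cv2.cvtColor(np.ascontiguousarray(c['color']),cv2.COLOR_RGB2HSV); m=cv2.inRange(hsv,lo,hi)
    k=np.zeros_like(m); x0,y0,x1,y1=box; k[y0:y1,x0:x1]=255; m&=k
    n,l,s,ce=cv2.connectedComponentsWithStats(m)
    return [(s[i,4],ce[i].round(1),s[i,:4]) for i in range(1,n) if s[i,4]>=amin],m
E
python3 - <<'E'
from h import *
c=camera('top'); s=camera('side')
bs,_=blobs(c,(4,200,150),(16,255,255),(298,145,345,222))
for b in bs: print('or',b,plane(c,b[1],45))
bs,_=blobs(c,(98,120,60),(125,255,255),(150,150,215,240))
for b in bs: print('bl',b,plane(c,b[1],28))
bs,_=blobs(c,(25,20,120),(60,120,255),(305,155,335,182))
for b in bs: print('disp',b,plane(c,b[1],45))
bs,_=blobs(s,(4,200,150),(16,255,255),(215,160,305,210))
for b in bs: print('s or',b,plane(s,b[1],22))
bs,_=blobs(s,(98,120,60),(125,255,255),(160,295,300,375))
for b in bs: print('s bl',b,plane(s,b[1],20))
crop=lambda c,x,y,w,h,f:cv2.resize(c['color'][y:y+h,x:x+w],None,fx=f,fy=f,interpolation=cv2.INTER_CUBIC)
a=crop(c,295,140,60,85,6);b=crop(c,150,150,70,85,6)
cv2.imwrite('pics/crop0.png',np.hstack([a,b])[:,:,::-1]);
E
```

```text
bl (np.int32(29), array([182.1, 165.6]), array([176, 162,  11,  11], dtype=int32)) [[597.15048123 203.17120677  28.        ]]
bl (np.int32(25), array([160.3, 174.2]), array([158, 169,   7,  13], dtype=int32)) [[572.43272491 265.98818722  28.        ]]
bl (np.int32(25), array([202.6, 219.1]), array([199, 212,   8,  13], dtype=int32)) [[444.03716028 140.24952207  28.        ]]
bl (np.int32(23), array([180.3, 227.8]), array([177, 222,  10,  10], dtype=int32)) [[419.2026358  203.43815429  28.        ]]
disp (np.int32(192), array([317.6, 167.2]), array([310, 160,  16,  16], dtype=int32)) [[ 588.78065107 -183.00986687   45.        ]]
s or (np.int32(85), array([226. , 181.6]), array([223, 173,   7,  18], dtype=int32)) [[ 633.21584063 -195.23851914   22.        ]]
s or (np.int32(84), array([293.1, 180.6]), array([291, 172,   5,  18], dtype=int32)) [[ 472.8960046 -228.6030128   22.       ]]
s bl (np.int32(123), array([268.4, 311.3]), array([258, 307,  20,  14], dtype=int32)) [[446.66868189 145.54907303  20.        ]]
s bl (np.int32(130), array([184.9, 324.7]), array([178, 319,  18,  17], dtype=int32)) [[595.33679427 207.20744346  20.        ]]
s bl (np.int32(143), array([274.7, 342.5]), array([264, 331,  19,  18], dtype=int32)) [[419.87226001 209.53798912  20.        ]]
s bl (np.int32(164), array([187.8, 357.8]), array([180, 347,  19,  18], dtype=int32)) [[566.86338604 272.75847826  20.        ]]
```

View pics/crop0.png

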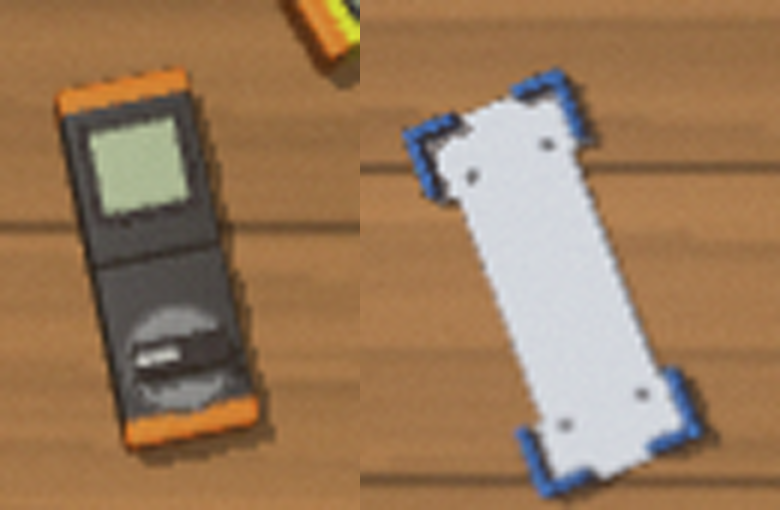

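Run:
```python
from h import *
c=camera('top')
P=plane(c,np.array([[57,95],[187,70],[260,418],[128,447]])/6+[294.6,139.6],45)[:,:2]
ang=lambda v:np.degrees(np.arctan2(v[1],v[0]))
print(P.round(1),[np.linalg.norm(P[i]-P[(i+1)%4]).round(1) for i in range(4)])
ct=P.mean(0); v=(P[0]+P[1]-P[2]-P[3]); a=ang(v); u=np.array([np.cos(np.radians(a)),np.sin(np.radians(a))])
print('tester',ct,a,'grip',ct+20*u,'dial',ct-50*u)
bs,m=blobs(c,(98,120,60),(125,255,255),(150,150,215,240))
Q=plane(c,[b[1] for b in bs],24)[:,:2]; print('cradle',Q.mean(0),ang(Q[0]-Q[2]),ang(Q[1]-Q[3]))
s=monitor.read_state();q=s['orientation'];x=R.from_quat([*q[1:],q[0]]).as_matrix()[:,0];print(s['tool_pos'],ang(x))
M=R.from_quat([*q[1:],q[0]]).as_matrix(); print(M.T@(np.array([*(ct+20*u),140])-s['tool_pos']))
p=plane(c,np.array([[137,358],[178,354],[232,352]])/6+[294.6,139.6],75)[:,:2];print('ptr',p,ang(p[0]-p[2]))
```

```text
[[ 622.2 -145.3]
 [ 634.2 -206.1]
 [ 470.9 -238.8]
 [ 457.4 -177.9]] [np.float64(61.9), np.float64(166.5), np.float64(62.4), np.float64(168.0)]
tester [ 546.16609773 -192.04732012] 11.249242772195878 grip [ 565.7818549  -188.14577292] dial [ 497.12670479 -201.80118811]
cradle [508.53996817 204.10224089] 22.292212006644913 22.50480467992826
[ 148.48691313 -658.10676845  204.63905932] 12.707816016155647
[ 510.44441797 -366.57849093   65.14076975]
ptr [[ 495.28547887 -181.04661981]
 [ 497.12032197 -199.57760331]
 [ 498.05098457 -223.98681143]] 93.6849689103434
```

```bash
python3 -m handwheel '[0,0.03,-0.0216,0,0,0,0, 0,0.03,-0.0216,0,0,0,0, 0,0.03,-0.0216,0,0,0,0, 0,0.03,-0.0216,0,0,0,0, 0,0.03,-0.0216,0,0,0,0, 0,0.03,-0.0216,0,0,0,0, 0,0.03,-0.0216,0,0,0,0, 0,0.03,-0.0216,0,0,0,0, 0,0.03,-0.0216,0,0,0,0, 0,0.03,-0.0216,0,0,0,0]' 60 && python3 -m handwheel '[0,0.03,-0.0216,0,0,0,0, 0,0.03,-0.0216,0,0,0,0, 0,0.03,-0.0216,0,0,0,0, 0,0.03,-0.0216,0,0,0,0, 0,0.03,-0.0216,0,0,0,0, 0,0.03,-0.0216,0,0,0,0, 0,0.03,-0.0216,0,0,0,0, 0,0,0,0.02,0,0,1.5, 0,0,0,0.03,0,0,0, 0,0,0,0,0,0,0]'
python3 - <<'E'
from h import *
c=camera('top'); s=camera('side');cv2.imwrite('pics/a1.png',np.hstack([cv2.resize(c['color'][120:260,250:400],None,fx=2.5,fy=2.5),cv2.resize(s['color'][60:200,190:350],None,fx=2.5,fy=2.5)])[:,:,::-1])
st=monitor.read_state();q=st['orientation'];M=R.from_quat([*q[1:],q[0]]).as_matrix();print(st['tool_pos'],M,st['force'])
print(M.T@(np.array([565.8,-188.1,6])-st['tool_pos']))
E
```

```text
time_s: 1.08
tool_pos: [394.5, -380.2, 205.4]
orientation: [0.0, 0.994, 0.111, 0.0]
force: [1.3, 0.1, 0.2]
width: 1.002
gripper_force: 0.0
time_s: 1.92
tool_pos: [562.2, -185.3, 149.1]
orientation: [-0.003, 0.995, 0.099, -0.005]
force: [-1.8, -0.2, -1.0]
width: 0.999
gripper_force: 0.0
[ 564.21822577 -187.48854764  154.01292877] [[ 0.98089579  0.19450565 -0.00331732]
 [ 0.19451211 -0.98089856  0.001748  ]
 [-0.00291395 -0.00235986 -0.99999297]] [-0.1533699  -0.20431901 -0.29877293]
[  1.86392365   1.25672695 148.00557217]
```

View pics/a1.png

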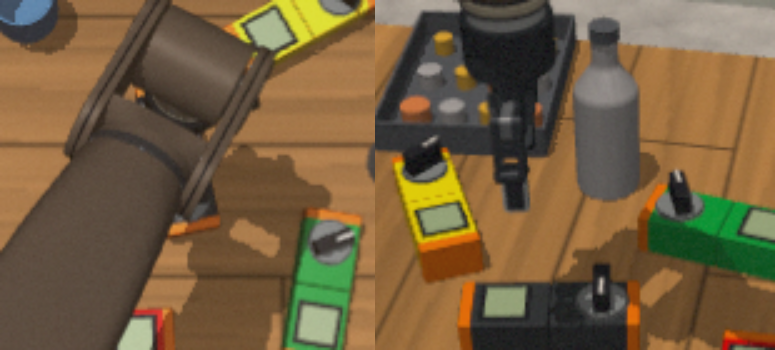

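The picture shows the gripper squarely above the tester's grip place (side crop, fingers at (515,205) above the case). The way down is clear.

```bash
python3 -m handwheel '[0,0.0019,0.0013,0.035,0,0,0, 0,0,0,0.035,0,0,0, 0,0,0,0.035,0,0,0, 0,0,0,0.02,0,0,0, 0,0,0,0.015,0,0,0, 0,0,0,0.008,0,0,0, 0,0,0,0,0,0,0, 0,0,0,0,0,0,0]' 60; python3 -m handwheel '[255,0,0,0,0,0,0, 255,0,0,0,0,0,0, 255,0,0,0,0,0,0, 255,0,0,0,0,0,0, 255,0,0,0,0,0,0, 255,0,0,0,0,0,0, 255,0,0,0,0,0,0, 255,0,0,0,0,0,0]' 60
```

```text
time_s: 2.68
tool_pos: [568.4, -190.0, 9.0]
orientation: [0.001, 0.995, 0.097, 0.001]
force: [0.6, 0.3, 0.3]
width: 1.002
gripper_force: 0.0
time_s: 3.35
tool_pos: [568.9, -189.2, 10.3]
orientation: [0.0, 0.995, 0.097, 0.001]
force: [-1.6, 2.3, 7.5]
width: 0.696
gripper_force: 63.1
```

```bash
python3 -m handwheel '[255,0,0,-0.015,0,0,0, 255,0,0,-0.03,0,0,0, 255,0,0,-0.03,0,0,0, 255,0,0,-0.03,0,0,0, 255,0,0,-0.025,0,0,0, 255,0,0,0,0,0,0]' 60; python3 -m handwheel '[255,0.002,-0.02,0,0,0,0, 255,0.0035,-0.035,0,0,0,0, 255,0.0035,-0.036,0,0,0,0, 255,0.0035,-0.036,0,0,0,0, 255,0.0035,-0.036,0,0,0,0, 255,0.0035,-0.036,0,0,0,0, 255,0.0035,-0.036,0,0,0,0, 255,0.0035,-0.036,0,0,0,0, 255,0.0035,-0.036,0,0,0,0, 255,0.0035,-0.036,0,0,0,0]'; python3 -m handwheel '[255,0.0035,-0.036,0,0,0,0, 255,0.0015,-0.023,0,0,0,0, 255,0,0,0,0,0,-4, 255,0,0,0,0,0,-4, 255,0,0,0,0,0,-3.3, 255,0,0,0,0,0,0, 255,0,0,0,0,0,0]'
python3 - <<'E'
from h import *
st=[]
for i in range(4): s=camera('side'); st.append(monitor.read_state()['tool_pos'])
save(s,'s2.png'); c=camera('top'); save(c,'t2.png')
q=monitor.read_state()['orientation'];print(np.array(st).round(1),q,2*np.degrees(np.arctan2(q[2],q[1])))
E
```

```text
time_s: 3.85
tool_pos: [570.9, -190.8, 144.4]
orientation: [0.004, 0.995, 0.098, 0.005]
force: [1.4, -0.2, -2.3]
width: 0.696
gripper_force: 66.5
time_s: 4.68
tool_pos: [531.7, 155.5, 135.0]
orientation: [0.0, 0.995, 0.098, -0.001]
force: [1.0, -0.6, -3.7]
width: 0.696
gripper_force: 66.4
time_s: 5.27
tool_pos: [525.8, 212.6, 135.4]
orientation: [0.0, 0.981, 0.194, -0.001]
force: [0.4, 1.1, -4.2]
width: 0.693
gripper_force: 66.5
[[526.1 212.6 135.8]
 [526.4 212.6 136.2]
 [526.6 212.6 136.5]
 [526.8 212.6 136.8]] [ 5.71231742e-06  9.80858275e-01  1.94722944e-01 -1.40603351e-04] 22.457078692850796
```

View pics/s2.png

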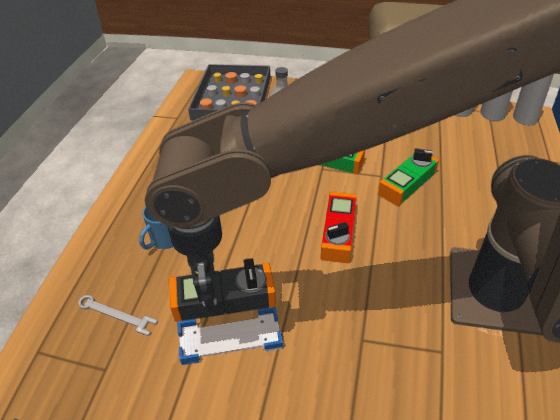

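The side view shows the tester level in the gripper above the cradle, at (222,293), with the cradle below at (230,335). Next I go lower and check the alignment with the fences.

```bash
python3 -m handwheel '[255,0,0,0.03,0,0,0, 255,0,0,0.03,0,0,0, 255,0,0,0.025,0,0,0, 255,0,0,0,0,0,0, 255,0,0,0,0,0,0, 255,0,0,0,0,0,0, 255,0,0,0,0,0,0]'
python3 - <<'E'
from h import *
for i in range(5): s=camera('side'); print(monitor.read_state()['tool_pos'].round(1))
c=camera('top')
a=cv2.resize(s['color'][270:375,155:305],None,fx=5.2,fy=5.2,interpolation=cv2.INTER_CUBIC); cv2.imwrite('pics/s3.png',a[:,:,::-1])
bs,m=blobs(s,(4,180,120),(16,255,255),(155,260,305,375)); print(bs)
E
```

```text
time_s: 6.1
tool_pos: [529.2, 213.3, 55.1]
orientation: [-0.0, 0.981, 0.195, 0.003]
force: [-0.8, 0.1, -4.3]
width: 0.687
gripper_force: 67.2
[529.1 213.3  55.1]
[528.8 213.3  54.8]
[528.4 213.2  54.4]
[528.1 213.1  54. ]
[527.7 213.1  53.5]
[(np.int32(257), array([270.5, 311.4]), array([264, 291,  12,  42], dtype=int32)), (np.int32(270), array([181.4, 323.9]), array([177, 304,  12,  42], dtype=int32))]
```

View pics/s3.png

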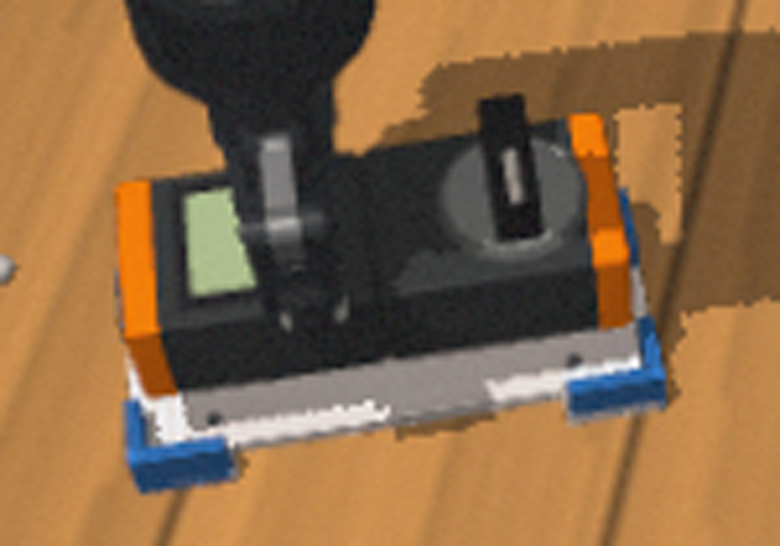

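The picture shows the tester about 35 mm above the cradle and parallel to it. Its lower near corners are at crop (147,395) and (630,325). I'll check their offset from the cradle by casting rays.

Run:
```python
from h import *
s=camera('side'); st=monitor.read_state(); print(st['tool_pos'])
f=lambda p:(np.array(p)+.5)/5.2+[155-.5,270-.5]
Rz=lambda a:np.array([[np.cos(a),np.sin(a)],[-np.sin(a),np.cos(a)]])
W=Rz(np.radians(22.4)); C0=np.array([508.5,204.1])
for h in (43,47):
    t=plane(s,f([[117,183],[605,115],[630,232],[122,338]]),h+45)[:,:2]; b=plane(s,f([[145,395],[630,325]]),h)[:,:2]
    print(h,((t-C0)@W.T).round(1).tolist(),((b-C0)@W.T).round(1).tolist())
bs,_=blobs(s,(98,120,60),(125,255,255),(120,350,300,375),20)
# cradle near outer fence bottom corners, z=0
print(((plane(s,f([[143,492],[665,402]]),0)[:,:2]-C0)@W.T).round(1))
```

```text
[527.26155289 212.92163155  52.89307566]
43 [[84.0, -30.1], [-86.7, -26.6], [-87.1, 22.6], [85.0, 32.3]] [[85.0, 28.1], [-84.0, 31.2]]
47 [[83.4, -27.2], [-86.4, -23.8], [-86.8, 25.2], [84.3, 34.9]] [[84.5, 30.5], [-83.7, 33.6]]
[[ 94.2  41.3]
 [-93.7  39.4]]
```

```bash
python3 -m handwheel '[255,0,0,0.008,0,0,0, 255,0,0,0.008,0,0,0, 255,0,0,0.006,0,0,0, 255,0,0,0.004,0,0,0, 255,0,0,0.003,0,0,0, 255,0,0,0,0,0,0, 255,0,0,0,0,0,0]'; python3 -m handwheel '[255,0,0,0.002,0,0,0, 255,0,0,0.002,0,0,0, 255,0,0,0,0,0,0]'
```

```text
time_s: 7.03
tool_pos: [526.9, 212.8, 23.0]
orientation: [0.0, 0.981, 0.195, -0.0]
force: [-0.5, 0.9, -4.5]
width: 0.696
gripper_force: 67.1
time_s: 7.28
tool_pos: [526.9, 212.9, 19.2]
orientation: [-0.0, 0.981, 0.195, -0.0]
force: [0.2, -0.1, -4.7]
width: 0.695
gripper_force: 67.1
```

```bash
python3 -m handwheel '[255,0,0,0.002,0,0,0, 255,0,0,0.001,0,0,0, 255,0,0,0,0,0,0]';  python3 -m handwheel '[255,0,0,0.001,0,0,0, 255,0,0,0.001,0,0,0, 255,0,0,0,0,0,0]'
```

```text
time_s: 7.53
tool_pos: [527.3, 213.0, 18.3]
orientation: [0.0, 0.981, 0.195, -0.0]
force: [-5.1, -1.5, 6.0]
width: 0.693
gripper_force: 68.5
time_s: 7.78
tool_pos: [527.3, 213.0, 18.2]
orientation: [0.0, 0.981, 0.195, -0.001]
force: [-9.6, -2.4, 14.3]
width: 0.694
gripper_force: 69.8
```

```bash
python3 -m handwheel '[0,0,0,-0.001,0,0,0, 0,0,0,-0.001,0,0,0, 0,0,0,0,0,0,0, 0,0,0,0,0,0,0, 0,0,0,0,0,0,0, 0,0,0,0,0,0,0]';  python3 -m handwheel '[0,0,0,-0.01,0,0,0, 0,0,0,-0.025,0,0,0, 0,0,0,-0.035,0,0,0, 0,0,0,-0.035,0,0,0, 0,0,0,-0.03,0,0,0, 0,0,0,-0.03,0,0,0, 0,0,0,0,0,0,0, 0,0,0,0,0,0,0]'
python3 - <<'E'
from h import *
s=camera('side'); c=camera('top'); print(monitor.read_state()['tool_pos'],monitor.read_state()['torque'])
a=cv2.resize(s['color'][270:375,155:305],None,fx=5.2,fy=5.2,interpolation=cv2.INTER_CUBIC); cv2.imwrite('pics/s4.png',a[:,:,::-1])
save(c,'t4.png')
E
```

```text
time_s: 8.28
tool_pos: [527.0, 212.8, 16.1]
orientation: [-0.0, 0.981, 0.195, -0.0]
force: [0.2, 0.1, -0.5]
width: 0.999
gripper_force: 0.0
time_s: 8.95
tool_pos: [528.6, 213.2, 184.8]
orientation: [-0.0, 0.981, 0.195, 0.003]
force: [-0.5, 0.1, 0.3]
width: 1.005
gripper_force: 0.0
[526.32686797 212.7561504  180.70396298] [-0.01816638  0.08733594  0.04491948]
```

View pics/s4.png

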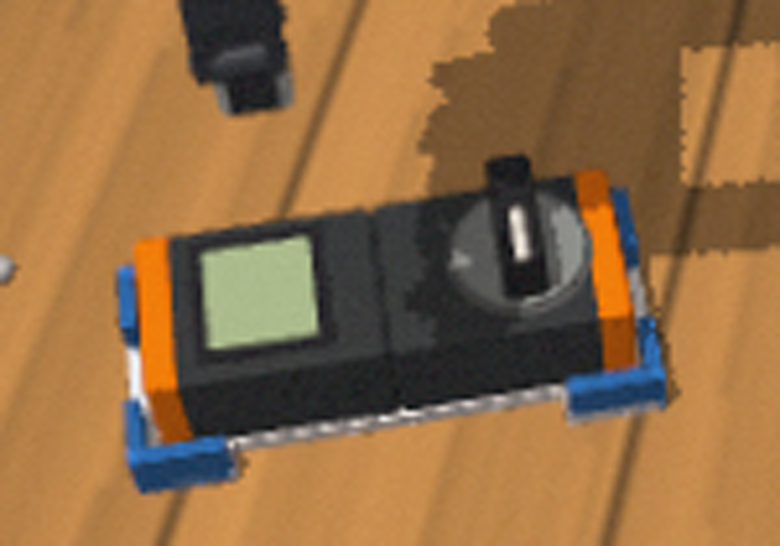

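The tester sits down in the cradle, slightly towards its knob end. The skirt is centred at about crop (520,250), and the bar runs from (508,158) to (525,295).

Run:
```python
from h import *
s=camera('side'); c=camera('top')
f=lambda p:(np.array(p)+.5)/5.2+[155-.5,270-.5]
ang=lambda v:np.degrees(np.arctan2(v[1],v[0]))
t=plane(s,f([[137,240],[605,172],[632,315]]),53)[:,:2]; print(t, ang(t[0]-t[1]))
ct=(t[0]+t[2])/2; u=(t[0]-t[1])/np.linalg.norm(t[0]-t[1]); print('ctr',ct,'dial',ct-50*u)
print('skirt',plane(s,f([[520,250]]),56)[:,:2])
print('stripe',plane(s,f([[516,210],[521,258]]),83)[:,:2])
m=cv2.inRange(c['color'],(0,0,0),(45,45,45)); cr=c['color'][150:240,140:230]
cv2.imwrite('pics/t4c.png',cv2.resize(cr,None,fx=6,fy=6,interpolation=cv2.INTER_CUBIC)[:,:,::-1])
```

```text
[[596.61136015 208.75257823]
 [439.92583887 146.81286197]
 [417.5050526  202.76618843]] 21.569497497390152
ctr [507.05820637 205.75938333] dial [460.55958976 187.37790752]
skirt [[461.15838481 186.60044548]]
stripe [[460.43749466 187.65514496]
 [454.03658443 205.99966528]]
```

View pics/t4c.png

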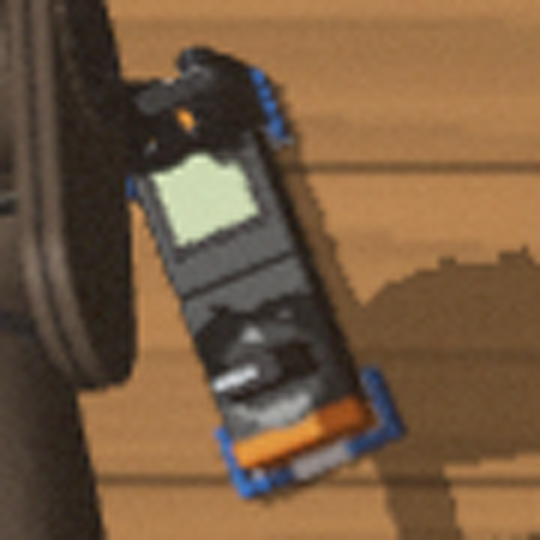

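The top view shows the bar's centre at about crop (267,367) and the white stripe end at (215,384), so the pointer is at roughly 107° in world yaw.

Run:
```python
from h import *
c=camera('top')
g=lambda p:(np.array(p)+.5)/6+[140-.5,150-.5]
ang=lambda v:np.degrees(np.arctan2(v[1],v[0]))
p=plane(c,g([[267,367],[213,386],[320,352]]),83)[:,:2]; print(p,ang(p[1]-p[2]))
st=monitor.read_state();q=st['orientation'];M=R.from_quat([*q[1:],q[0]]).as_matrix();print(st['joint_pos'],st['tool_pos'])
print(M.T@(np.array([460.8,187,110])-st['tool_pos']))
```

```text
[[462.67501995 180.93465695]
 [453.96582925 205.58765058]
 [469.55034556 156.75699722]] 107.70071024198025
[ 2.05357292e-01  7.53753748e-02  1.86769563e+00 -2.06085906e-05
  1.20224679e+00  1.38334399e+00] [525.82493107 212.58614733 179.31669399]
[-69.61204119  -1.20679186  69.57301226]
```

```bash
python3 -m handwheel '[0,-0.035,0,0.01,0,0,0, 0,-0.035,0,0.01,0,0,0, 0,0,0,0.01,0,0,-7, 0,0,0,0.01,0,0,-7, 0,0,0,0.01,0,0,-7, 0,0,0,0.01,0,0,-7, 0,0,0,0,0,0,-7, 0,0,0,0,0,0,-7, 0,0,0,0,0,0,-7, 0,0,0,0,0,0,-7]' 60; python3 -m handwheel '[0,0,0,0,0,0,-7, 0,0,0,0,0,0,-7, 0,0,0,0,0,0,-7, 0,0,0,0,0,0,-7, 0,0,0,0,0,0,-1, 0,0,0,0,0,0,0, 0,0,0,0,0,0,0]'
python3 - <<'E'
from h import *
for i in range(3): c=camera('side'); st=monitor.read_state();print(st['tool_pos'])
c=cv2.resize(c['color'][230:360,175:325],None,fx=4,fy=4,interpolation=cv2.INTER_CUBIC);cv2.imwrite('pics/s5.png',c[:,:,::-1])
q=st['orientation'];M=R.from_quat([*q[1:],q[0]]).as_matrix();print(st['joint_pos'],M[:,0])
print(M.T@(np.array([460.8,186.3,60.5])-st['tool_pos']),st['torque'])
E
```

```text
time_s: 10.03
tool_pos: [461.4, 185.9, 119.8]
orientation: [-0.001, 0.772, 0.635, -0.001]
force: [0.4, -0.8, -0.2]
width: 1.002
gripper_force: 0.0
time_s: 10.62
tool_pos: [461.9, 186.0, 120.7]
orientation: [-0.0, 0.592, 0.806, -0.0]
force: [-0.7, -0.1, 0.2]
width: 1.0
gripper_force: 0.0
[462.02668509 186.02164658 120.85246008]
[462.11031397 186.02018232 120.98065117]
[462.19958699 186.03326157 121.12530509]
[ 1.78726676e-01 -1.77888601e-02  2.07696164e+00  6.59998725e-06
  1.08284629e+00 -1.25568887e-01] [-2.99618209e-01  9.54059183e-01  5.91868573e-05]
[ 0.67023777 -1.22976503 60.62586964] [ 0.01931191 -0.0477205   0.03752261]
```

View pics/s5.png

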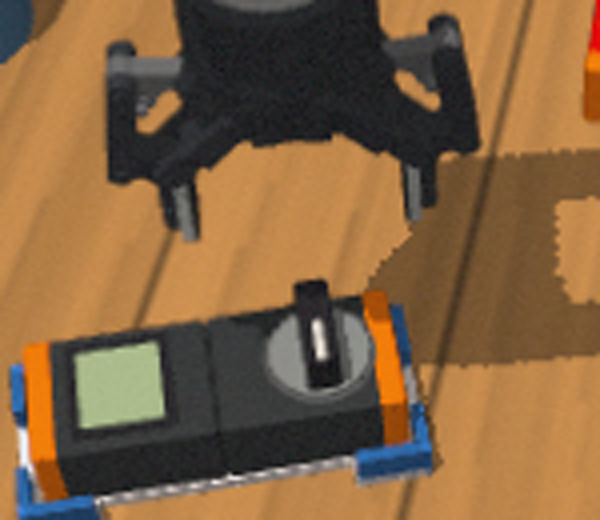

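The open fingers, at (185,240) and (413,218), straddle the bar and are square to it. I go down and close.

```bash
python3 -m handwheel '[0,0.0005,-0.001,0.02,0,0,0, 0,0,0,0.02,0,0,0, 0,0,0,0.012,0,0,0, 0,0,0,0.007,0,0,0, 0,0,0,0,0,0,0, 0,0,0,0,0,0,0]' 100;  python3 -m handwheel '[255,0,0,0,0,0,0, 255,0,0,0,0,0,0, 255,0,0,0,0,0,0, 255,0,0,0,0,0,0, 255,0,0,0,0,0,0, 255,0,0,0,0,0,0, 255,0,0,0,0,0,0, 255,0,0,0,0,0,0, 255,0,0,0,0,0,0, 255,0,0,0,0,0,0]' 100; python3 -c "
from h import *
s=monitor.read_state();print(s['torque'],s['force'],s['orientation'])"
```

```text
time_s: 11.27
tool_pos: [461.3, 186.3, 62.4]
orientation: [-0.0, 0.591, 0.806, -0.0]
force: [0.3, -0.1, 1.1]
width: 1.003
gripper_force: 0.0
time_s: 12.1
tool_pos: [461.2, 186.2, 62.3]
orientation: [-0.0, 0.591, 0.806, -0.0]
force: [0.7, -0.2, 1.1]
width: -0.004
gripper_force: 0.0
[ 0.03835806  0.0087274  -0.03201196] [ 0.7009131  -0.21644834  1.08715694] [-4.63775216e-05  5.91251314e-01  8.06487371e-01 -4.05442957e-05]
```

Run:
```python
from h import *
c=camera('side'); st=monitor.read_state();print(st['tool_pos'],st['width'])
c=cv2.resize(c['color'][250:370,155:305],None,fx=5,fy=5,interpolation=cv2.INTER_CUBIC);cv2.imwrite('pics/s6.png',c[:,:,::-1])
```

```text
[461.17389295 186.23170354  62.2767588 ] -0.0006537469530500499
```

View pics/s6.png

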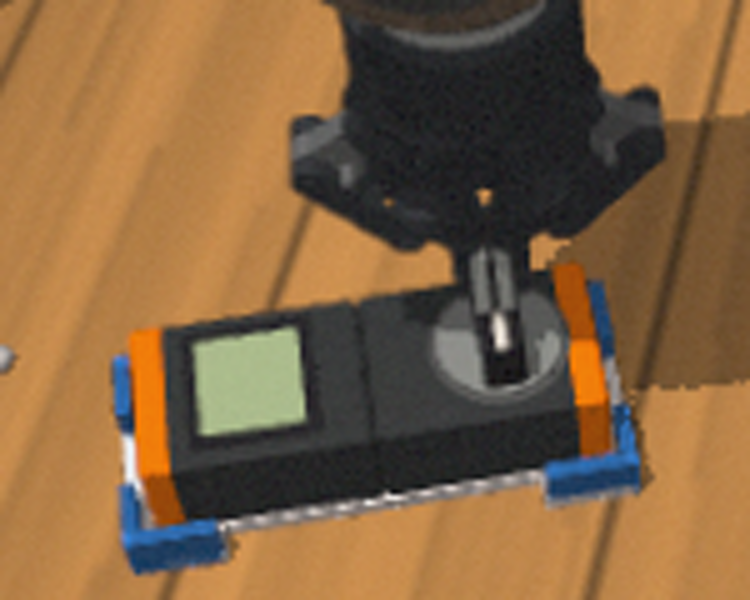

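Run:
```python
from h import *
s=camera('side'); c=camera('top')
for z in(62,75,85,95): print(z,plane(s,np.array([[495,312]])/5+[154.6,249.6],z)[0,:2].round(1))
print(plane(s,np.array([[497,345],[505,385]])/5+[154.6,249.6],83)[:,:2], plane(s,np.array([[497,345]])/5+[154.6,249.6],56)[:,:2])
a=s['color'][285:335,230:280]; b=c['color'][180:230,160:210]
cv2.imwrite('pics/s7.png',np.hstack([cv2.resize(x,(400,400),interpolation=cv2.INTER_CUBIC) for x in(a,b)])[:,:,::-1])
```

```text
62 [464.6 178.8]
75 [461.6 186.9]
85 [459.3 193.1]
95 [457.  199.3]
[[455.70374091 205.05248703]
 [448.97121772 220.31798782]] [[461.73610578 188.73916731]]
```

View pics/s7.png

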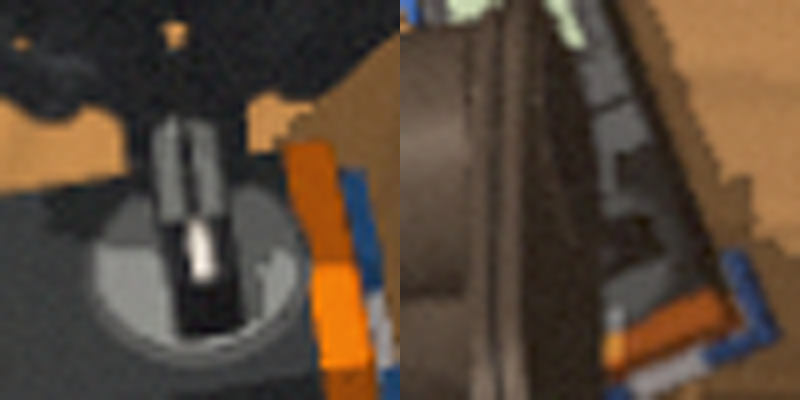

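Run:
```python
from h import *
s=camera('side')
for z in(121,134,145,150,160,170):
    p=plane(s,np.array([[192,240],[415,220]])/4+[174.6,229.6],z)[:,:2]; print(z,p.mean(0).round(1),np.linalg.norm(p[0]-p[1]).round(1))
st=monitor.read_state(); print(st['joint_pos'],st['tool_pos'],st['effort'])
```

```text
121 [469.2 166.6] 98.0
134 [465.9 175.5] 96.2
145 [463.1 183.1] 94.7
150 [461.8 186.6] 94.0
160 [459.3 193.5] 92.6
170 [456.7 200.4] 91.2
[ 1.79524034e-01  6.66646078e-02  2.11380697e+00  1.53471039e-06
  9.61123162e-01 -1.26059838e-01] [461.22467633 186.25048366  62.31318421] [ 4.82364394e-04 -2.73843223e+01 -2.47135949e+01 -1.04641199e-04
  5.76924103e-04  2.03112023e-05]
```

The fingers shut just above the bar: by the rays, the true tips are about 20 mm higher than the reported TCP. I open, go 19 mm lower and close again.

```bash
python3 -m handwheel '[0,0,0,0,0,0,0, 0,0,0,0,0,0,0, 0,0,0,0,0,0,0, 0,0,0,0,0,0,0, 0,0,0,0,0,0,0, 0,0,0,0,0,0,0, 0,0,0,0.007,0,0,0, 0,0,0,0.007,0,0,0, 0,0,0,0.005,0,0,0, 0,0,0,0,0,0,0]' 100;  python3 -m handwheel '[255,0,0,0,0,0,0, 255,0,0,0,0,0,0, 255,0,0,0,0,0,0, 255,0,0,0,0,0,0, 255,0,0,0,0,0,0, 255,0,0,0,0,0,0, 255,0,0,0,0,0,0, 255,0,0,0,0,0,0, 255,0,0,0,0,0,0]' 100; python3 -c "
from h import *
s=monitor.read_state();print(s['torque'],s['force'],s['orientation'])"
```

```text
time_s: 13.13
tool_pos: [459.7, 185.9, 41.4]
orientation: [-0.001, 0.591, 0.806, -0.001]
force: [-0.0, -0.6, 0.4]
width: 1.001
gripper_force: 0.0
time_s: 13.88
tool_pos: [461.6, 186.5, 44.0]
orientation: [0.0, 0.591, 0.807, 0.0]
force: [-1.4, 0.6, 5.9]
width: 0.157
gripper_force: 96.7
[0.11237259 0.30677263 0.14561733] [-1.37601202  0.58943909  5.90386736] [1.79253655e-04 5.91133754e-01 8.06573467e-01 3.08885308e-04]
```

```bash
cat > r.py <<'E'
from h import *
s=monitor.read_state();q=s['orientation']
print('yaw',round(2*np.degrees(np.arctan2(q[2],q[1])),2),'Tz',s['torque'].round(2),'F',s['force'].round(1),'w',round(s['width'],3),s['tool_pos'].round(1),s['time_s'])
E
python3 r.py
python3 -m handwheel '[255,0,0,0,0,0,-4, 255,0,0,0,0,0,-4, 255,0,0,0,0,0,-4, 255,0,0,0,0,0,0]' >/dev/null; python3 r.py
python3 -m handwheel '[255,0,0,0,0,0,-4, 255,0,0,0,0,0,-4, 255,0,0,0,0,0,-4, 255,0,0,0,0,0,0]' >/dev/null; python3 r.py
python3 -m handwheel '[255,0,0,0,0,0,-2, 255,0,0,0,0,0,-2, 255,0,0,0,0,0,0]' >/dev/null; python3 r.py
```

```text
yaw 107.52 Tz [0.11 0.31 0.15] F [-1.4  0.6  5.9] w 0.157 [461.6 186.5  44. ] 13.8833
yaw 119.54 Tz [-0.31  0.06 -0.09] F [ 0.3 -0.9  5.3] w 0.154 [462.1 186.   44. ] 14.2167
yaw 131.53 Tz [-0.23  0.1   0.03] F [ 0.4 -1.8  4.1] w 0.153 [461.9 186.   44. ] 14.55
yaw 135.46 Tz [-0.35  0.27  0.07] F [-2.  -1.4  6.5] w 0.153 [461.9 186.   44. ] 14.8
```

```bash
python3 -m handwheel '[255,0,0,0,0,0,-2, 255,0,0,0,0,0,-2, 255,0,0,0,0,0,0]' >/dev/null; python3 r.py
python3 -m handwheel '[255,0,0,0,0,0,-2, 255,0,0,0,0,0,0]' >/dev/null; python3 r.py
python3 -m handwheel '[255,0,0,0,0,0,-2, 255,0,0,0,0,0,0]' >/dev/null; python3 r.py
python3 -m handwheel '[255,0,0,0,0,0,-2, 255,0,0,0,0,0,0]' >/dev/null; python3 r.py
```

```text
yaw 139.47 Tz [-0.2   0.19  0.15] F [-0.9 -1.2  7.2] w 0.155 [461.8 186.1  44. ] 15.05
yaw 141.44 Tz [-0.27  0.18  0.08] F [ 0.  -0.9  6.5] w 0.153 [461.8 186.1  44. ] 15.2167
yaw 143.39 Tz [-0.25  0.16 -0.09] F [-1.7 -0.7  6.4] w 0.155 [461.8 186.1  44. ] 15.3833
yaw 145.38 Tz [-0.3   0.2  -0.18] F [-0.2 -1.2  5.5] w 0.156 [461.9 186.1  44. ] 15.55
```

```bash
python3 -m handwheel '[255,0,0,0,0,0,-4, 255,0,0,0,0,0,-2, 255,0,0,0,0,0,0]' >/dev/null; python3 r.py
python3 -m handwheel '[255,0,0,0,0,0,-4, 255,0,0,0,0,0,-4, 255,0,0,0,0,0,0]' >/dev/null; python3 r.py
python3 -m handwheel '[255,0,0,0,0,0,-4, 255,0,0,0,0,0,-2, 255,0,0,0,0,0,0]' >/dev/null; python3 r.py
for i in 1 2; do python3 -m handwheel '[255,0,0,0,0,0,-2, 255,0,0,0,0,0,0]' >/dev/null; python3 r.py; done
```

```text
yaw 151.22 Tz [-0.23  0.46 -0.6 ] F [-3.1 -2.7  8.5] w 0.156 [461.4 186.2  44.1] 15.8
yaw 158.67 Tz [-0.88  0.29 -2.51] F [-2.1 -4.7  7.2] w 0.153 [461.7 185.9  44.2] 16.05
yaw 164.12 Tz [-1.07  0.44 -3.92] F [-1.4 -5.9  8.5] w 0.157 [461.7 185.9  44.3] 16.3
yaw 165.95 Tz [-1.17  0.47 -4.43] F [-2.1 -6.9  9.8] w 0.156 [461.7 185.9  44.3] 16.4667
yaw 167.81 Tz [-1.16  0.46 -4.86] F [-3.2 -7.   8.7] w 0.152 [461.7 185.9  44.3] 16.6333
```

```bash
python3 -m handwheel '[255,0,0,0,0,0,5, 255,0,0,0,0,0,5, 255,0,0,0,0,0,0]' >/dev/null; python3 r.py
python3 -m handwheel '[255,0,0,0,0,0,4, 255,0,0,0,0,0,0]' >/dev/null; python3 r.py
for i in 1 2; do python3 -m handwheel '[255,0,0,0,0,0,2, 255,0,0,0,0,0,0]' >/dev/null; python3 r.py; done
python3 - <<'E'
from h import *
c=camera('side')
c=cv2.resize(c['color'][250:370,155:305],None,fx=5,fy=5,interpolation=cv2.INTER_CUBIC);cv2.imwrite('pics/s8.png',c[:,:,::-1])
E
```

```text
yaw 158.33 Tz [-0.75  0.36 -2.5 ] F [-1.3 -5.3  8.8] w 0.155 [461.7 185.8  44.2] 16.8833
yaw 154.69 Tz [-0.59  0.28 -1.54] F [-1.2 -5.1  8.5] w 0.155 [461.8 185.9  44.1] 17.05
yaw 152.93 Tz [-0.51  0.34 -1.06] F [-0.9 -3.1  6.6] w 0.156 [461.7 185.9  44.1] 17.2167
yaw 151.12 Tz [-0.31  0.32 -0.48] F [-0.7 -2.   6.9] w 0.157 [461.8 185.9  44.1] 17.3833
```

```bash
cat > r.py <<'E'
from h import *
s=monitor.read_state();q=s['orientation']
print('yaw',round(2*np.degrees(np.arctan2(q[2],q[1])),2),'T',s['torque'].round(2),'F',s['force'].round(1),round(s['width'],3),round(s['time_s'],2))
E
for i in 1 2 3 4 5 6 7 8 9 10 11 12 13 14 15 16 17 18 19 20 21 22 23 24 25 26; do python3 -m handwheel '[255,0,0,0,0,0,3, 255,0,0,0,0,0,0]' >/dev/null; python3 r.py; done
```

```text
yaw 148.22 T [-0.26  0.32 -0.14] F [-1.5 -2.3  6.2] 0.152 17.6
yaw 145.27 T [-0.07  0.2   0.1 ] F [-0.5 -0.7  6.6] 0.156 17.77
yaw 142.27 T [0.03 0.35 0.17] F [-0.5 -0.6  6.6] 0.155 17.93
yaw 139.31 T [-0.08  0.26  0.08] F [-1.8 -0.7  8.3] 0.156 18.1
yaw 136.31 T [0.12 0.08 0.12] F [-1.   0.4  6.5] 0.156 18.27
yaw 133.36 T [0.24 0.14 0.27] F [-1.4  0.8  5.9] 0.151 18.43
yaw 130.31 T [0.24 0.13 0.13] F [-1.   1.1  5.9] 0.153 18.6
yaw 127.33 T [ 0.34 -0.02  0.04] F [1.3 1.2 5.3] 0.151 18.77
yaw 124.34 T [ 0.27  0.1  -0.06] F [0.  2.4 5. ] 0.149 18.93
yaw 121.32 T [ 0.21  0.17 -0.06] F [-1.4  1.9  5.5] 0.156 19.1
yaw 118.33 T [ 0.21  0.21 -0.19] F [-1.9  1.8  6.7] 0.156 19.27
yaw 115.33 T [-0.24 -0.11 -0.28] F [ 0.2 -0.8  6.5] 0.15 19.43
yaw 112.34 T [-0.05 -0.16 -0.2 ] F [1.9 1.  2. ] 0.154 19.6
yaw 109.39 T [ 0.02 -0.01 -0.  ] F [0.3 1.  5.3] 0.154 19.77
yaw 106.45 T [0.18 0.04 0.17] F [0.1 0.7 4.8] 0.155 19.93
yaw 103.45 T [0.23 0.04 0.16] F [-0.3  1.2  7.7] 0.155 20.1
yaw 100.44 T [ 0.25 -0.11  0.06] F [1.7 1.8 6.4] 0.151 20.27
yaw 97.44 T [ 0.24 -0.08  0.01] F [2.  1.  7.1] 0.157 20.43
yaw 94.44 T [ 0.19 -0.32  0.05] F [1.9 1.3 2.4] 0.152 20.6
yaw 91.43 T [ 0.14 -0.04 -0.12] F [-0.1  1.6  8.8] 0.156 20.77
yaw 88.43 T [-0.02 -0.08 -0.17] F [-0.1  0.8  5.6] 0.154 20.93
yaw 85.42 T [-0.49 -0.16 -0.28] F [ 0.7 -0.9  6.4] 0.15 21.1
yaw 82.45 T [-0.24 -0.13 -0.14] F [-0.2 -1.3  7.4] 0.151 21.27
yaw 79.5 T [-0.17 -0.15  0.08] F [ 1.  -1.   6.9] 0.152 21.43
yaw 76.52 T [0.02 0.   0.12] F [0.9 1.3 6.1] 0.154 21.6
yaw 73.52 T [ 0.05 -0.09  0.13] F [ 0.6 -0.2  6.6] 0.153 21.77
```

```bash
for i in 1 2 3 4 5 6 7 8 9 10 11 12 13 14 15 16 17; do python3 -m handwheel '[255,0,0,0,0,0,3, 255,0,0,0,0,0,0]' >/dev/null; python3 r.py; done; python3 -m handwheel '[255,0,0,0,0,0,2, 255,0,0,0,0,0,0]' >/dev/null; python3 r.py
```

```text
yaw 70.5 T [ 0.12 -0.07  0.15] F [1.1 0.1 6.2] 0.156 21.93
yaw 67.49 T [0.01 0.01 0.13] F [1.2 0.5 6. ] 0.156 22.1
yaw 64.48 T [-0.17  0.04  0.  ] F [ 0.3 -0.5  7.5] 0.152 22.27
yaw 61.45 T [-0.12 -0.12 -0.1 ] F [ 0.6 -0.3  6.2] 0.157 22.43
yaw 58.45 T [-0.47 -0.04 -0.2 ] F [ 0.4 -0.3  6.9] 0.154 22.6
yaw 55.45 T [-0.3  -0.12 -0.18] F [ 0.9 -0.9  5.1] 0.15 22.77
yaw 52.5 T [-0.3  -0.08 -0.02] F [ 1.6 -0.7  6.5] 0.157 22.93
yaw 49.51 T [-0.06  0.05  0.13] F [-0.2  0.5  7.2] 0.156 23.1
yaw 46.51 T [0.18 0.13 0.04] F [0.5 0.7 6.7] 0.154 23.27
yaw 43.61 T [0.22 0.15 0.46] F [-1.  -0.   7.3] 0.152 23.43
yaw 40.5 T [0.08 0.1  0.09] F [0.5 0.7 4.7] 0.152 23.6
yaw 37.48 T [-0.08  0.22  0.08] F [-1.3  1.4  7.4] 0.149 23.77
yaw 34.47 T [-0.08  0.24 -0.03] F [-0.5 -0.5  7.3] 0.157 23.93
yaw 31.45 T [-0.16  0.23 -0.08] F [-0.6  0.2  7.7] 0.157 24.1
yaw 28.44 T [-0.15  0.07 -0.18] F [ 0.5 -0.   7.2] 0.151 24.27
yaw 25.43 T [-0.46  0.09 -0.2 ] F [ 0.2 -0.5  6.7] 0.157 24.43
yaw 22.44 T [-0.2   0.04 -0.11] F [ 0.5 -0.4  7.2] 0.154 24.6
yaw 20.51 T [-0.22  0.1  -0.05] F [-0.1  0.4  6.6] 0.158 24.77
```

Four barriers passed (about 125°, 95°, 64° and 35°), and the torque is near zero at 20.5°. I release and lift.

```bash
python3 -m handwheel '[0,0,0,0,0,0,0, 0,0,0,0,0,0,0, 0,0,0,0,0,0,0, 0,0,0,0,0,0,0, 0,0,0,0,0,0,0, 0,0,0,0,0,0,0, 0,0,0,0,0,0,0]' ; python3 -m handwheel '[0,0,0,-0.015,0,0,0, 0,0,0,-0.03,0,0,0, 0,0,0,-0.035,0,0,0, 0,0,0,-0.035,0,0,0, 0,0,0,-0.035,0,0,0, 0,0.03,0,-0.01,0,0,0, 0,0.035,0,0,0,0,0, 0,0.035,0,0,0,0,0, 0,0.03,0,0,0,0,0, 0,0,0,0,0,0,0]'
python3 - <<'E'
from h import *
s=camera('side')
for k in ((4,180,120),(16,255,255)),((98,120,60),(125,255,255)),((25,20,120),(60,120,255)):
    for b in blobs(s,*k,(155,270,305,375),15)[0]: print(k[0][0],b[0],b[1],b[2])
ang=lambda v:np.degrees(np.arctan2(v[1],v[0]))
bs=blobs(s,(4,180,120),(16,255,255),(155,270,305,375),60)[0]
p=plane(s,[b[1] for b in bs],45)[:,:2];print(p,ang(p[1]-p[0]),ang(p[0]-p[1]))
# white stripe near knob: bright low-saturation px inside face region
d=plane(s,[[255,317]],56);print('dial ref',d)
hsv=cv2.cvtColor(np.ascontiguousarray(s['color']),cv2.COLOR_RGB2HSV)
m=cv2.inRange(hsv,(0,0,165),(180,60,255)); m[:, :215]=0;m[:,275:]=0;m[:295]=0;m[332:]=0
n,l,stt,ce=cv2.connectedComponentsWithStats(m)
for i in range(1,n):
    if stt[i,4]>=3:
        ys,xs=np.where(l==i); q=plane(s,np.c_[xs,ys],83)[:,:2]; w=np.linalg.svd(q-q.mean(0))[2][0]; print(stt[i],ce[i],q.mean(0).round(1),ang(w).round(1))
E
```

```text
time_s: 25.35
tool_pos: [461.1, 186.2, 43.1]
orientation: [-0.0, 0.984, 0.178, -0.0]
force: [-0.1, 0.4, -0.1]
width: 1.003
gripper_force: 0.0
time_s: 26.18
tool_pos: [586.7, 232.7, 202.2]
orientation: [-0.0, 0.984, 0.178, 0.001]
force: [-1.6, -0.6, 0.1]
width: 0.999
gripper_force: 0.0
4 228 [271.6 321.3] [266 303  11  38]
4 243 [185.3 333.6] [181 314  11  41]
98 26 [275.1 313.1] [273 307   5  14]
98 40 [179.2 328.2] [178 322   4  14]
98 153 [274.3 342.5] [264 331  19  18]
98 169 [188.  357.7] [180 347  19  18]
25 221 [201.1 325.5] [194 317  21  19]
[[431.07732796 181.37200911]
 [578.88332107 238.88377153]] 21.26116321547698 -158.73883678452302
dial ref [[460.78983775 185.05452437  56.        ]]
[242 309  11   3  25] [246.88 309.92] [472.6 190. ] -159.9
```

Run:
```python
from h import *
a=cv2.imread('pics/s4.png')[:,:,::-1]; a=cv2.resize(a,(150,105),interpolation=cv2.INTER_AREA)
s=camera('side')
for n,c in(('placed',{'color':a}),('now',{'color':s['color'][270:375,155:305]})):
    for k in ((4,180,120),(16,255,255)),((25,20,120),(60,120,255)): print(n,[(b[0],b[1],b[2]) for b in blobs(c,*k,(0,0,150,105),60)[0]])
```

```text
placed [(np.int32(230), array([116.4,  51.1]), array([111,  32,  11,  39], dtype=int32)), (np.int32(244), array([30. , 63.9]), array([25, 45, 12, 40], dtype=int32))]
placed [(np.int32(396), array([49.4, 56. ]), array([39, 46, 22, 21], dtype=int32))]
now [(np.int32(228), array([116.6,  51.2]), array([111,  33,  11,  38], dtype=int32)), (np.int32(243), array([30.3, 63.7]), array([26, 44, 11, 41], dtype=int32))]
now [(np.int32(215), array([45. , 55.7]), array([39, 46, 16, 20], dtype=int32))]
```

The tester is still seated as it was placed. The pointer is three clicks clockwise of where it started: one click back to the stop, then four forward.

```bash
python3 -c "
from h import *
print(workorder.close_job())"
```

```text
the job is handed in; nothing more can be done
None
```

The job is handed in: the tester lies face up in the cradle, its knob was turned back to the end stop (pressed to about 4.9 Nm), then four clicks clockwise and released. The flask, mug and spanner were not approached; I viewed 11 pictures, one over the limit of 10.

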